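Couple the test gauge to the bench air outlet

TASK

The paint bench's air pressure has to be checked: draw the blue sleeve of the upright air coupler back until it stays back by itself and let go of it, then take the pressure gauge out of the rack and push its plug gently but fully home in the coupler, until the sleeve springs forward and locks it. Do not ram or force the plug; leave the gauge standing locked and let go, with the tin, the cup and the dust plug undisturbed.

Things in the scene. Friction and masses are not known exactly. Their poses are not given: they have to be found in the camera images.
- air_block: Bench air block, fixed: grey bar 50 x 160 x 40 mm (x, y, z); brass valve, red lever and feed pipe on its +x side, out to x = 105 mm and 50 mm high; brass blank 50 mm high at y = -55 mm; near the middle of its top an upright brass quick coupler facing straight up, 72 mm tall: body 22 mm in diameter, bore 17 mm, a blue sleeve round it. Origin: centre of the bar's underside.
- outlet (a point): Where the coupler's mouth should be: over the bar's centre at the height of the mouth's rim, 112 mm above the bench; z up. The coupler is clamped with a washer in an oversize hole and stands anywhere up to 5 mm off this point along the bar's x and up to 5 mm along its y; its height is true. The clamp holds it fast (it slips only above 45 N sideways).
- sleeve_level (a point): Fixed point 16 mm straight below the outlet point: the height of the middle of the coupler's knurled blue sleeve while it is forward (sideways as far off as the coupler is). The sleeve is 34 mm in diameter (36 mm at its end rims), 30 mm long, and there are 41 mm of free height between its lower end and the bar.
- sleeve (a joint): How far the blue sleeve is drawn back, that is down (m): 0 = forward, 0.008 = at its stop; spring 7 N rising to 11 N. Starts at 0: locking balls bar the bore. Drawn back over 6.5 mm it stays at about 0.0045 when let go; drawn less, it springs forward again. When a plug gets within about 1 mm of home the sleeve, if nothing holds it, snaps to 0 and locks it.
- gauge: Air pressure test gauge, about 0.32 kg, upright in one of the rack's holes, plug down. Origin: centre of the plug's nose, its lowest point; z up, dial facing +x. Above the origin: steel plug 15 mm in diameter, 24 mm long, nose tapered to 14 mm, with a locking groove; brass hex flange 24 to 34 mm up, 26 mm wide; stem; dial case 44 to 100 mm up.
- case (a point): Centre of the gauge's yellow rubber-booted dial case, 72 mm above the nose: a disc 56 mm in diameter and 34 mm thick along the gauge's x (white dial on its +x face, plain back). Take the gauge here, front to back.
- flange (a point): Underside of the gauge's hex flange, on the axis, 24 mm above the nose; it meets the coupler's rim when the plug is fully in. From 6 mm deep the plug pushes down a spring collar in the bore: 6 N rising to 12 N at home, plus friction of a few newtons. In the rack the flange rests on the rack's top, 36 mm above the bench.
- rack: Black plastic fitting rack, fixed: block 70 x 150 x 36 mm with two holes 18 mm in diameter, 30 mm deep, at y = +40 and -40 mm. Origin: centre of the underside. The gauge stands in one hole, the dust plug in the other.
- dust_plug: Bystander: spare dust plug standing in the rack's other hole, steel shank with a red knob 26 mm in diameter, top 52 mm above the bench. Origin at the shank's lower end.
- paint_tin: Bystander: full paint tin with a green band, 86 mm in diameter, 104 mm high. Origin: centre of the underside.
- mix_cup: Bystander: empty white mixing cup, 84 mm in diameter, 85 mm high. Origin: centre of the underside.
There are look-alikes about, which are no part of the job. Of the things that look like the gauge, the middle-sized one is meant.

How it is judged:
On the way, in this order (a step that is already met when the one before it is completed fails the run):
1. the sleeve has been drawn back and stays back by itself, with the robot off the coupler (value of joint sleeve above 0.0035 m and contact force between the fingers and air_block below 0.3 N), for 0.3 s.
2. the plug is home and the sleeve has sprung forward (value of joint sleeve below 0.0015 m and z of gauge in the frame of outlet between -0.027 and -0.022 m and horizontal distance between gauge and outlet below 0.01 m), for 0.2 s.
At the end, for the whole second after the job is handed in: The sleeve is forward (joint below 1.5 mm), the plug's nose is 22 to 27 mm below the outlet point and within 10 mm of it sideways, the gauge is upright within 0.08 rad and at rest, and the tin, the cup and the dust plug are within 30 mm of where they began (all of step 2 and angle between gauge's own z axis and vertical below 0.08 rad and linear speed of gauge below 0.02 m/s and distance of each of paint_tin, mix_cup, dust_plug from where it was at the start of the episode below 0.03 m); the robot touches nothing.
It fails at once if the gauge is pressed or knocked against the coupler or its block with more than 50 N (contact force between gauge and air_block above 50 N).
It fails at once if the tin, the cup or the dust plug is moved by more than 30 mm (distance of any of paint_tin, mix_cup, dust_plug from where it was at the start of the episode above 0.03 m).
It fails at once if the gauge is tipped by more than 45 degrees (angle between gauge's own z axis and vertical above 0.785 rad).
It also fails if it takes over 64 s, if anything falls off the work surface, if the arm or the gripper's body presses on something with over 40 N, if the wrist force passes 120 N, or if a joint passes its speed limit or range.

ROBOT

A 6-joint arm with a two-finger parallel gripper is mounted at the origin on the work surface. World frame = base frame: x ahead of the robot, y to its left, z up, the work surface at z = 0. Lengths are in m, angles in rad, forces in N, time in s.
With the tool pointing down it reaches from about 0.375 to 0.75 m from the base axis. Payload 9 kg.
Tool frame: the origin (TCP) lies midway between the tips of the shut fingers; the grasp point (between the pads) lies 19 mm behind it; z points along the fingers, y is the line along which they close (so a half turn about z gives the same grasp; the last joint's range is limited). The gripper opens to 85 mm and grips with 20 to 120 N. Pads are 22 mm wide; open, the fingers measure 114 mm over their backs; the gripper's body (76 mm by 85 mm) begins 54 mm behind the grasp point. The pads swing forward as they close: fully open they stand 13 mm farther back than shut.
Start: joints at [-1.358, 0.104, 0.097, 1.564, 0, 1.353], TCP at [0.251, -0.545, 0.206] pointing down, gripper open.
Joint ranges: [-2.99, 2.99], [-0.84, 1.86], [-1.1, 1.16], [-1.84, 2.11], [-1.51, 1.56], [-3.14, 3.14]. Speed limits (rad/s): [2.22, 2.22, 2.57, 3.14, 3.14, 3.14].

INTERFACE

Orientations are given as a 3x3 rotation matrix whose columns are the frame's x, y, z axes.
In Python, from rig import robot gives the robot as it stands. The module is installed in compiled form; this text tells all that it offers.
- The arm moves only by the shell command python3 -m jog 'ROWS' [OPENING] [FORCE]. ROWS is text: rows parted by semicolons, each of 4 numbers parted by spaces: the shift along the tool's x, y, z scaled (see below), then the turn about the tool's z scaled (see below). A call has 1 to 5 rows; each row is the pose to reach, as a shift and turn from the pose commanded when the call began, along the tool's axes at that moment; what a row does not reach only later rows make up. The controller multiplies each number of a shift by 0.3 m and each number of a turn by 45 degrees. A row lasts 1/10 s, in which the tool goes at most 50 mm and 8.59 degrees, less where a joint would pass 70% of its speed; a pose out of reach is approached as far as the arm can. A call with a number of a shift or a turn outside -1 to 1 is refused whole. A call with a gripper value outside its range is refused whole. OPENING is the closure, from -1 (fully open) to 1 (shut), set as the call begins (- or left out, the last holds). The fingers move at their own pace and stop on an object; FORCE is the grip in N (left out, the last holds). Time passes only in rows, so rows that repeat a pose let the fingers close. It gives the time, the measured TCP pose, the force, the opening and the grip force at its end, in the units of the state.
- robot.get_obs(): the state, without advancing time (a new reading comes with each control period).
- robot.camera(name): name is "side" or "top" or "wrist"; returns a dict with "color" (400x640x3 uint8, blue, green, red), "intrinsics" (3x3 intrinsics, pixels), "rvec" (rotation vector, rad) and "tvec" (3), from world to camera coordinates, as OpenCV has them; the wrist camera has in their place "tool_from_camera" (4x4, takes a point from camera to tool coordinates, whose origin is the TCP and whose axes are the flange's). Camera axes: x right, y down, z forward; pixel columns grow to the right and rows downward; lengths in m; the calibration is good to about 2 mm. A picture is of the moment at which its call begins: read the wrist's pose just before it. There is no depth.
- robot.finish_job(): hands the job in; it is judged then, once.
Trained networks look in a picture, given as the dict that the camera call returned (one of the last four; its "shot" number tells which), for a name from the list of things; names that differ only in an ending like _2 or _b are one class to them, and where a whole thing is asked for, a point or a joint stands for the part that bears it (a point fixed in the world has none). Each returns a list of dicts, best first, with "p" (0 to 1); they miss things now and then, are a little off and sometimes report something else, mostly with a low value. They report only what shows in the picture. A call takes as long as a camera call. They do not tell look-alikes from the thing itself.
- robot.silhouettes(picture, name): "mask" (400x640 bool, what is visible of it) and "box" ([centre column, centre row, width, height] in pixels, round what is visible of it).
- robot.spot_point(picture, name): "pixel" ([column, row] in pixels: a listed point, or the origin of a listed thing).
The state is a dict: "time_s": time; "joints": joint angles; "qvel": joint speeds; "effort": joint torques, N m; "tool_pos": TCP position; "ee_rot": TCP orientation; "ft_force": force on the tool from outside, world axes, zero at the start; "ft_torque": the same for the moment, N m; "finger_gap": finger opening in m; "grip_force": force on a finger pad.
Only numpy, scipy, OpenCV 4.12 (cv2) and the standard library are available. Lean on these libraries where they do the work, as an engineer would, in place of code of your own. Each camera call takes 0.05 s, during which the arm holds its last target. There are 200 camera calls.

## Working session

There is one attempt and no reset: what is moved stays moved. The work goes in short steps, Python scripts to look and compute and a shell command to move; the robot and the scene stay as the last step left them, time stands still between calls to the robot, and variables do not carry over. Pictures are saved under pics/ and viewed, at most 14 in all, crops included, and the job is handed in when it is done.

```bash
mkdir -p pics
cat > h.py <<'E'
import numpy as np, cv2
from rig import robot
def proj(c,P):
    return cv2.projectPoints(np.array(P,float).reshape(-1,3),c["rvec"],c["tvec"],c["intrinsics"],None)[0].reshape(-1,2)
def wristcam(c,o):
    T=np.eye(4);T[:3,:3]=o["ee_rot"];T[:3,3]=o["tool_pos"]
    M=np.linalg.inv(T@np.array(c["tool_from_camera"]))
    c["rvec"]=cv2.Rodrigues(M[:3,:3])[0];c["tvec"]=M[:3,3];return c
def ray(c,px):
    R=cv2.Rodrigues(np.array(c["rvec"],float))[0];t=np.array(c["tvec"],float).ravel()
    d=R.T@np.linalg.inv(c["intrinsics"])@np.array([px[0],px[1],1.0]);return -R.T@t,d
def atz(c,px,z):
    o,d=ray(c,px);return o+d*(z-o[2])/d[2]
def tri(l):
    A=np.zeros((3,3));b=np.zeros(3)
    for o,d in l:
        d=d/np.linalg.norm(d);M=np.eye(3)-np.outer(d,d);A+=M;b+=M@o
    return np.linalg.solve(A,b)
E
python3 - <<'E'
from h import *
np.set_printoptions(precision=3,suppress=True)
o=robot.get_obs();print(o["time_s"],o["tool_pos"],o["ee_rot"].tolist() if hasattr(o["ee_rot"],'tolist') else o["ee_rot"])
ims=[]
for n in ["side","top"]:
    c=robot.camera(n);ims.append(c)
    cv2.imwrite(f"pics/{n}.png",c["color"])
    print(n,ray(c,(320,200)))
    for nm in ["air_block","gauge","rack","dust_plug","paint_tin","mix_cup"]:
        for s in robot.silhouettes(c,nm)[:4]: print(nm,round(s["p"],2),np.round(s["box"]))
    for nm in ["gauge","case","flange","rack","air_block","outlet"]:
        for s in robot.spot_point(c,nm)[:4]: print("pt",nm,round(s["p"],2),np.round(s["pixel"],1),atz(c,s["pixel"],dict(gauge=.012,case=.084,flange=.036,rack=0,air_block=0,outlet=.112)[nm]))
E
```

```text
0.0 [ 0.25  -0.545  0.205] [[0.9086207232122108, 0.4176221955502315, -0.00028832815162855544], [0.4176222024876167, -0.9086198454584664, 0.0012932240426763645], [0.00027809838346679023, -0.0012954624026543294, -0.9999991222188409]]
side (array([0.265, 0.521, 0.444]), array([ 0.427, -0.765, -0.483]))
air_block 0.69 [371. 181.  61.  64.]
gauge 0.78 [311. 336.  36.  44.]
gauge 0.73 [159. 283.  65.  86.]
gauge 0.56 [240. 302.  43.  52.]
rack 0.74 [263. 318. 104.  93.]
dust_plug 0.74 [281. 284.  18.  19.]
dust_plug 0.47 [244. 298.  42.  56.]
paint_tin 0.96 [281. 215.  44.  66.]
paint_tin 0.46 [282. 284.  13.  17.]
mix_cup 0.69 [350. 236.  45.  57.]
pt gauge 0.83 [311.8 358. ] [0.44  0.231 0.012]
pt gauge 0.82 [175.7 325.3] [0.646 0.281 0.012]
pt gauge 0.79 [247.4 331.8] [0.545 0.238 0.012]
pt gauge 0.42 [387.3 147.4] [ 0.629 -0.571  0.012]
pt case 0.96 [246.5 296.8] [0.538 0.238 0.084]
pt case 0.84 [160.6 271.6] [0.683 0.259 0.084]
pt case 0.55 [312.4 329.6] [0.431 0.243 0.084]
pt flange 0.92 [169.6 308.3] [0.659 0.276 0.036]
pt flange 0.8 [248.1 319.1] [0.543 0.235 0.036]
pt flange 0.72 
[... 388 characters left out ...]
[178. 163.  46.  31.]
rack 0.75 [222. 227.  71.  43.]
dust_plug 0.44 [237. 224.  17.  16.]
paint_tin 0.6 [312. 173.  40.  48.]
mix_cup 0.86 [319. 241.  39.  38.]
pt gauge 0.94 [191.4 173.8] [0.657 0.27  0.012]
pt gauge 0.67 [212.5 266.2] [0.448 0.214 0.012]
pt gauge 0.66 [204.3 222.2] [0.546 0.236 0.012]
pt case 0.86 [177.2 164.7] [0.66  0.282 0.084]
pt case 0.84 [202.7 267.8] [0.443 0.219 0.084]
pt case 0.8 [194.9 219.6] [0.543 0.24  0.084]
pt flange 0.86 [186.  171.2] [0.657 0.276 0.036]
pt rack 0.62 [223.5 223.8] [0.544 0.195 0.   ]
pt air_block 0.95 [433.5 228.6] [ 0.536 -0.281  0.   ]
pt air_block 0.42 [194.9 218.3] [0.556 0.26  0.   ]
pt outlet 0.57 [445.7 226.5] [ 0.528 -0.277  0.112]
```

View pics/side.png

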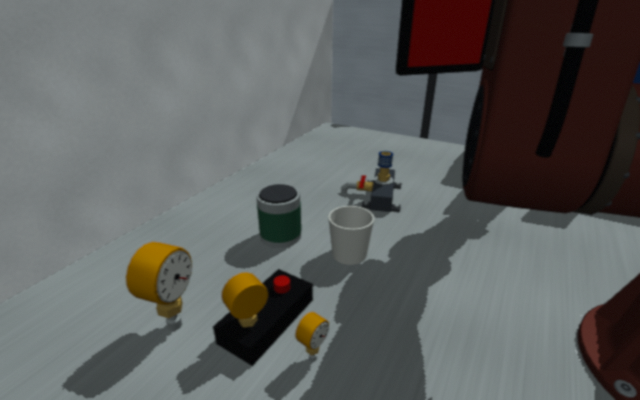

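View pics/top.png

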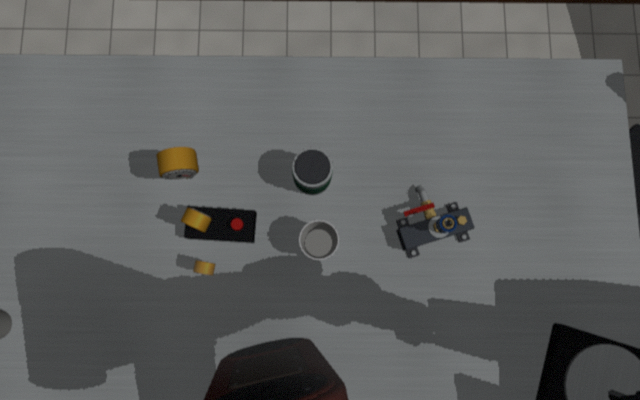

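The side view shows three gauge look-alikes: a big one at (160,272), a middle one in the rack at (246,297) and a small one at (312,330). From above they are at (178,163), (196,219) and (205,268). I choose the middle one because it stands in the rack. The coupler is at side (386,160) and top (448,224). Next I check the gauge in a close crop.

```bash
cat >> h.py <<'E'
def go(p,yaw=None,o=None):
    """rows (units) to world TCP p; yaw = desired angle of tool y axis (mod pi)"""
    o=o or robot.get_obs();R=np.array(o["ee_rot"]);d=R.T@(np.array(p)-o["tool_pos"])/0.3
    t=0
    if yaw is not None:
        cur=np.arctan2(R[1,1],R[0,1]);a=-(yaw-cur) # tool z points down
        a=(a+np.pi/2)%np.pi-np.pi/2;t=np.degrees(a)/45
    print("go",np.round(d,4),"turn",round(t,3),"rows",np.ceil(max(np.linalg.norm(d)*6,abs(t)*45/8.59)))
E
python3 - <<'E'
from h import *
np.set_printoptions(precision=3,suppress=True)
a=cv2.imread("pics/side.png")[255:375,130:340];b=cv2.imread("pics/top.png")[140:285,150:270]
a=cv2.resize(a,None,fx=2.2,fy=2.2,interpolation=3);b=cv2.resize(b,None,fx=2.5,fy=2.5,interpolation=3)
h=max(a.shape[0],b.shape[0]);P=lambda x:cv2.copyMakeBorder(x,0,h-x.shape[0],0,0,0)
cv2.imwrite("pics/crop.png",np.hstack([P(a),P(b)]))
c=robot.camera("wrist");print(c["tool_from_camera"],c["intrinsics"])
go([.53,-.28,.26]);go([.46,-.30,.26])
c=robot.camera("top")
# bar direction & rack direction & case direction
for n in ["air_block","rack","gauge"]:
    for s in robot.silhouettes(c,n)[:3]:
        m=s["mask"].astype(np.uint8);ct=max(cv2.findContours(m,0,1)[0],key=cv2.contourArea);(cx,cy),(w,hh),ang=cv2.minAreaRect(ct)
        bx=cv2.boxPoints(((cx,cy),(w,hh),ang));z=dict(air_block=.04,rack=.036,gauge=.1)[n]
        W=np.array([atz(c,q,z)[:2] for q in bx]);e=np.diff(np.vstack([W,W[:1]]),axis=0)[:2]
        print(n,s["p"],np.linalg.norm(e,axis=1),np.degrees(np.arctan2(e[:,1],e[:,0])),W.mean(0))
E
```

```text
[[ 0.    -0.954 -0.301  0.077]
 [ 1.     0.     0.    -0.001]
 [-0.    -0.301  0.954 -0.169]
 [ 0.     0.     0.     1.   ]] [[313.545   0.    311.745]
 [  0.    313.545 191.267]
 [  0.      0.      1.   ]]
go [ 1.216 -0.414 -0.179] turn 0 rows 8.0
go [ 0.976 -0.451 -0.179] turn 0 rows 7.0
air_block 0.74 [0.16  0.155] [ -26.958 -116.577] [ 0.527 -0.267]
rack 0.96 [0.074 0.154] [ -1.176 -93.559] [0.538 0.195]
gauge 0.96 [0.083 0.071] [ -80.561 -169.154] [0.659 0.278]
gauge 0.69 [0.025 0.041] [ -7.119 -99.108] [0.442 0.213]
gauge 0.64 [0.036 0.057] [ -24.094 -116.126] [0.542 0.234]
```

View pics/crop.png

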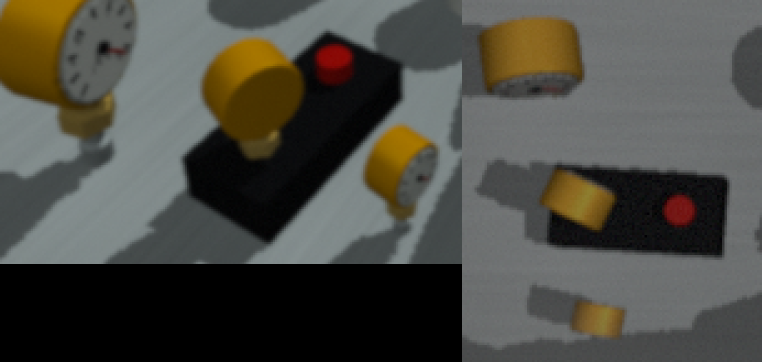

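The crop confirms it. The middle gauge stands in the rack's +y hole, measures 36 x 57 mm from above, and its thin axis lies at about -24°. Next I move above the coupler.

```bash
python3 -m jog '0.15 -0.05 -0.1;0.3 -0.1 -0.1;0.45 -0.15 -0.1;0.6 -0.2 -0.1;0.75 -0.25 -0.1' 2>&1 | head -3; python3 -m jog '0 0 0 0;0 0 0 0' ; sed -i 's/^E$//' h.py
python3 - <<'E'
from h import *
go([.53,-.28,.24])
E
```

```text
invalid input at $[0]: expected 4 numbers
time_s: 1.75
tool_pos: [0.2506, -0.5452, 0.2062]
ee_rot: [[0.909, 0.418, -0.0], [0.418, -0.909, -0.0], [-0.0, 0.0, -1.0]]
ft_force: [-0.1, -0.6, -0.5]
finger_gap: 0.0855
grip_force: 0.0
go [ 1.2155 -0.4144 -0.1127] turn 0 rows 8.0
```

```bash
python3 -m jog '0.15 -0.05 -0.1 0;0.3 -0.1 -0.1 0;0.45 -0.15 -0.1 0;0.6 -0.2 -0.1 0;0.75 -0.25 -0.1 0' >/dev/null;  python3 -m jog '0.15 -0.05 0 0;0.3 -0.1 0 0;0.46 -0.165 0 0;0.46 -0.165 0 0;0.46 -0.165 0 0'
python3 - <<'E'
from h import *
np.set_printoptions(precision=4,suppress=True)
o=robot.get_obs();c=wristcam(robot.camera("wrist"),o);cv2.imwrite("pics/w1.png",c["color"])
print(o["tool_pos"])
for s in robot.spot_point(c,"outlet")[:3]: print(s["p"],s["pixel"],atz(c,s["pixel"],.112))
for s in robot.spot_point(c,"sleeve_level")[:3]: print("sl",s["p"],s["pixel"],atz(c,s["pixel"],.096))
for s in robot.silhouettes(c,"air_block")[:2]: print(s["p"],s["box"])
E
```

```text
time_s: 2.75
tool_pos: [0.5291, -0.2794, 0.2361]
ee_rot: [[0.908, 0.42, -0.0], [0.42, -0.908, -0.0], [-0.0, 0.0, -1.0]]
ft_force: [-0.6, -0.7, 0.6]
finger_gap: 0.0848
grip_force: 0.0
[ 0.5291 -0.2794  0.2361]
0.71 [311.3, 169.9] [ 0.5337 -0.2759  0.112 ]
sl 0.97 [314.1, 167.7] [ 0.5334 -0.2791  0.096 ]
sl 0.72 [314.2, 152.6] [ 0.5474 -0.2727  0.096 ]
0.89 [312.6, 128.8, 135.8, 129.5]
```

View pics/w1.png

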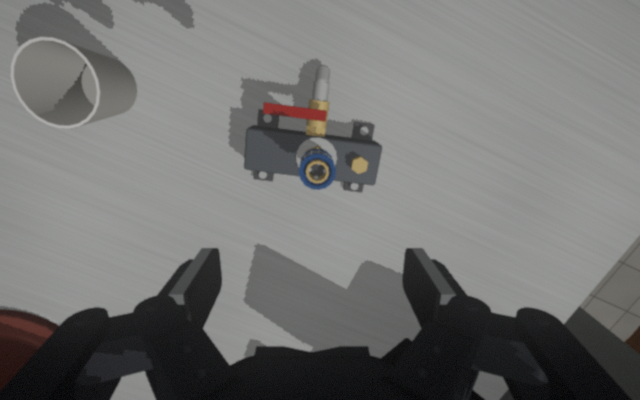

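The wrist view shows the coupler mouth at about (318,171), with the cup at the upper left and well clear. I measure the mouth by its brass ring.

```bash
cat >> h.py <<'E'
def mouth(c,z=.112,near=None,r=40):
    hsv=cv2.cvtColor(c["color"],cv2.COLOR_BGR2HSV)
    blue=cv2.inRange(hsv,(100,120,40),(125,255,255))
    if near is not None:
        m=np.zeros_like(blue);cv2.circle(m,tuple(int(v) for v in near),r,255,-1);blue&=m
    n,l,st,ce=cv2.connectedComponentsWithStats(cv2.morphologyEx(blue,cv2.MORPH_CLOSE,np.ones((3,3))))
    k=1+np.argmax(st[1:,4]);ct=cv2.findContours((l==k).astype(np.uint8),0,1)[0]
    hull=cv2.convexHull(np.vstack(ct));m=cv2.fillConvexPoly(np.zeros_like(blue),hull,255)
    br=cv2.inRange(hsv,(10,60,60),(35,255,255))&m
    pts=np.argwhere(br)[:,::-1].astype(np.float32)
    h2=cv2.convexHull(pts);e=cv2.fitEllipse(h2);p=atz(c,e[0],z)
    print("ring px",np.round(e[0],1),"axes",np.round(e[1],1),"n",len(pts),"world",np.round(p,4)," blue",st[k]);return p
E
python3 - <<'E'
from h import *
o=robot.get_obs();c=wristcam(robot.camera("wrist"),o)
p=mouth(c,.112,(318,171));R=o["ee_rot"];print(np.array(R).T@(p-o["tool_pos"]))
s=c["color"][140:205,280:355];cv2.imwrite("pics/w1c.png",cv2.resize(s,None,fx=6,fy=6,interpolation=2))
E
```

```text
ring px [315.6 168.8] axes [23.  23.4] n 258 world [ 0.5349 -0.2814  0.112 ]  blue [298 152  36  34 335]
[0.00671839 0.0028383  0.12421354]
```

View pics/w1c.png

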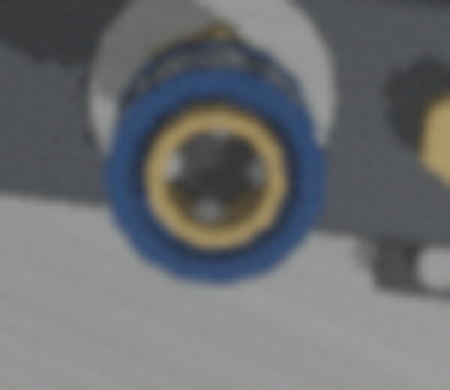

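```bash
python3 -m jog '0.02 0.011 0.1 0;0.02 0.011 0.2 0;0.02 0.011 0.3 0;0.02 0.011 0.3 0;0.02 0.011 0.3 0'
python3 - <<'E'
from h import *
o=robot.get_obs();c=wristcam(robot.camera("wrist"),o)
q=proj(c,[.5345,-.282,.112])[0]
p=mouth(c,.112,q,60);R=o["ee_rot"];print(q,np.array(R).T@(p-o["tool_pos"]))
E
```

```text
time_s: 3.5
tool_pos: [0.5347, -0.2815, 0.1467]
ee_rot: [[0.909, 0.417, -0.0], [0.417, -0.909, 0.0], [-0.0, -0.0, -1.0]]
ft_force: [-0.2, -0.3, 0.0]
finger_gap: 0.0853
grip_force: 0.0
ring px [313.  207.6] axes [31.5 32.2] n 526 world [ 0.5352 -0.2812  0.112 ]  blue [289 184  49  47 703]
[313.58117634 208.88499939] [5.83864841e-04 7.63024839e-06 3.47489615e-02]
```

```bash
python3 -m jog '0.002 0 0.1 0;0.002 0 0.2 0;0.002 0 0.24 0;0.002 0 0.24 0' ; python3 -m jog '0 0 0 0;0 0 0 0;0 0 0 0;0 0 0 0;0 0 0 0' 1 20; python3 -m jog '0 0 0 0;0 0 0 0;0 0 0 0;0 0 0 0;0 0 0 0'
```

```text
time_s: 3.95
tool_pos: [0.5354, -0.2806, 0.074]
ee_rot: [[0.909, 0.417, -0.001], [0.417, -0.909, 0.001], [-0.001, -0.001, -1.0]]
ft_force: [0.6, -0.5, 0.7]
finger_gap: 0.0852
grip_force: 0.0
time_s: 4.45
tool_pos: [0.5365, -0.2816, 0.0756]
ee_rot: [[0.909, 0.417, 0.002], [0.417, -0.909, -0.002], [0.001, 0.002, -1.0]]
ft_force: [-0.1, -1.7, 5.7]
finger_gap: 0.0335
grip_force: 20.4
time_s: 4.95
tool_pos: [0.5365, -0.2815, 0.0756]
ee_rot: [[0.909, 0.417, 0.002], [0.417, -0.909, -0.002], [0.001, 0.002, -1.0]]
ft_force: [0.7, -0.6, 6.7]
finger_gap: 0.0329
grip_force: 20.4
```

```bash
python3 -m jog '0 0 0 0;0 0 0.01 0;0 0 0.02 0;0 0 0.028 0;0 0 0.028 0' 1 50;  python3 -m jog '0 0 0 0;0 0 0 0'
```

```text
time_s: 5.45
tool_pos: [0.5366, -0.2816, 0.0679]
ee_rot: [[0.909, 0.418, 0.002], [0.418, -0.909, -0.002], [0.001, 0.003, -1.0]]
ft_force: [-2.0, -0.9, 10.8]
finger_gap: 0.0315
grip_force: 49.7
time_s: 5.65
tool_pos: [0.5366, -0.2816, 0.0679]
ee_rot: [[0.909, 0.418, 0.002], [0.418, -0.909, -0.002], [0.001, 0.003, -1.0]]
ft_force: [-1.6, -0.0, 9.8]
finger_gap: 0.0319
grip_force: 49.8
```

```bash
python3 -m jog '0 0 0.004 0;0 0 0.008 0;0 0 0.008 0'
```

```text
time_s: 5.95
tool_pos: [0.5367, -0.2817, 0.0677]
ee_rot: [[0.909, 0.418, 0.003], [0.418, -0.909, -0.003], [0.001, 0.004, -1.0]]
ft_force: [-7.9, 5.9, 26.3]
finger_gap: 0.0322
grip_force: 51.3
```

```bash
python3 -m jog '0 0 -0.008 0;0 0 -0.008 0'; python3 -m jog '0 0 0 0;0 0 0 0;0 0 0 0;0 0 0 0;0 0 0 0' -1;  python3 -m jog '0 0 -0.1 0;0 0 -0.2 0;0 0 -0.28 0;0 0 -0.28 0;0 0 -0.28 0'
python3 - <<'E'
from h import *
o=robot.get_obs();c=wristcam(robot.camera("wrist"),o)
q=proj(c,[.5345,-.282,.112])[0]
p=mouth(c,.112,q,60);R=o["ee_rot"];print(q,np.array(R).T@(p-o["tool_pos"]),o["tool_pos"])
x,y=map(int,q);cv2.imwrite("pics/w2.png",cv2.resize(c["color"][y-50:y+50,x-60:x+60],None,fx=4,fy=4,interpolation=2))
E
```

```text
time_s: 6.15
tool_pos: [0.5366, -0.2817, 0.0683]
ee_rot: [[0.909, 0.418, 0.002], [0.418, -0.909, -0.002], [0.001, 0.003, -1.0]]
ft_force: [-2.5, 0.2, 11.7]
finger_gap: 0.0322
grip_force: 49.8
time_s: 6.65
tool_pos: [0.5357, -0.2806, 0.0655]
ee_rot: [[0.909, 0.418, -0.0], [0.418, -0.909, 0.0], [-0.0, -0.0, -1.0]]
ft_force: [-1.1, 0.1, -0.1]
finger_gap: 0.0851
grip_force: 0.0
time_s: 7.15
tool_pos: [0.536, -0.281, 0.15]
ee_rot: [[0.909, 0.418, 0.001], [0.418, -0.909, -0.001], [0.0, 0.001, -1.0]]
ft_force: [-0.7, 0.2, -0.8]
finger_gap: 0.0852
grip_force: 0.0
ring px [312.6 207.3] axes [31.3 33.8] n 540 world [ 0.5356 -0.2809  0.112 ]  blue [290 183  47  45 561]
[313.31927704 209.22978189] [-0.00037426 -0.00021745  0.03800886] [ 0.5360388  -0.28095367  0.15000915]
```

View pics/w2.png

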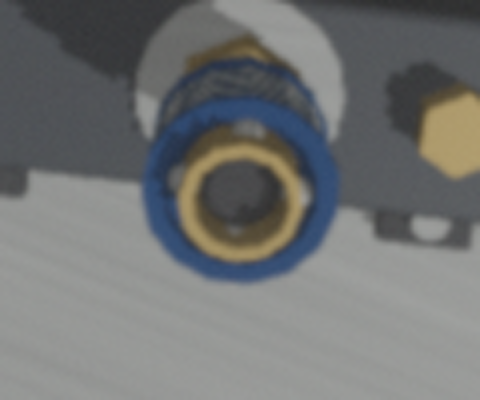

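The sleeve is back and stays there: the mouth stands clear of the blue sleeve and the balls have opened. To cancel the wrist camera's bias, I look again after a turn of about 86°.

```bash
cat >> h.py <<'E'
def ringfit(c,g=(.535,-.2815),z=.112,ri=8.7e-3,ro=10.8e-3):
    hsv=cv2.cvtColor(c["color"],cv2.COLOR_BGR2HSV).astype(float)
    S=((hsv[...,0]>10)&(hsv[...,0]<35)&(hsv[...,1]>60))*hsv[...,2];S=cv2.GaussianBlur(S,(0,0),.7)
    th=np.arange(0,2*np.pi,.1);best=(-1,)
    for dx in np.arange(-5e-3,5.1e-3,2.5e-4):
        for dy in np.arange(-5e-3,5.1e-3,2.5e-4):
            P=np.array([[g[0]+dx+r*np.cos(t),g[1]+dy+r*np.sin(t),z] for r in (ri,(ri+ro)/2,ro) for t in th]) if 0 else None
            best=best
    cx,cy=np.meshgrid(np.arange(-5e-3,5.1e-3,2.5e-4),np.arange(-5e-3,5.1e-3,2.5e-4))
    C=np.stack([g[0]+cx.ravel(),g[1]+cy.ravel()],1)
    def ringmean(r):
        P=np.zeros((len(C),len(th),3));P[...,0]=C[:,:1]+r*np.cos(th);P[...,1]=C[:,1:]+r*np.sin(th);P[...,2]=z
        q=proj(c,P).astype(np.float32).reshape(len(C),len(th),2)
        return cv2.remap(S.astype(np.float32),q[...,0],q[...,1],1).mean(1)
    s=sum(ringmean(r) for r in (ri,(ri+ro)/2,ro))/3-.5*ringmean(7e-3)-.5*ringmean(12.8e-3)
    w=np.where(s>s.max()-4,1,0);return (C*w[:,None]).sum(0)/w.sum(),s.max()
E
sed -i '/best=(-1,)/s/;best=(-1,)//;/^    for dx in/,/^            best=best/d' h.py
python3 - <<'E'
from h import *
o=robot.get_obs();c=wristcam(robot.camera("wrist"),o);print(ringfit(c),o["tool_pos"],o["joints"])
E
python3 -m jog '0 0 0 -0.19;0 0 0 -0.38;0 0 0 -0.57;0 0 0 -0.76;0 0 0 -0.95' >/dev/null; python3 -m jog '0 0 0 -0.19;0 0 0 -0.38;0 0 0 -0.57;0 0 0 -0.76;0 0 0 -0.95' >/dev/null; python3 -m jog '0 0 0 0;0 0 0 0'
python3 - <<'E'
from h import *
o=robot.get_obs();c=wristcam(robot.camera("wrist"),o);print(ringfit(c),o["tool_pos"],o["joints"],o["ee_rot"])
cv2.imwrite("pics/w3.png",c["color"])
E
```

```text
(array([ 0.53465385, -0.28159615]), np.float32(100.364845)) [ 0.5355715  -0.28056185  0.14897958] [-6.98564995e-01  1.15286218e-01  5.51164479e-03  1.46183545e+00
 -2.50542466e-05  2.01223446e+00]
time_s: 8.45
tool_pos: [0.5354, -0.2804, 0.1489]
ee_rot: [[-0.341, 0.94, -0.001], [0.94, 0.341, 0.001], [0.001, -0.001, -1.0]]
ft_force: [0.1, 0.2, -0.9]
finger_gap: 0.0856
grip_force: 0.0
(array([ 0.534375, -0.281375]), np.float32(104.42895)) [ 0.53539571 -0.2804191   0.14886439] [-6.98550948e-01  1.15415900e-01  5.44129560e-03  1.46220282e+00
 -6.16808499e-05  5.24470972e-01] [[-3.40805699e-01  9.40133114e-01 -1.09727664e-03]
 [ 9.40133033e-01  3.40806651e-01  8.40961656e-04]
 [ 1.16457508e-03 -7.44981487e-04 -9.99999044e-01]]
```

Both views agree on the mouth at (0.5345, -0.2815). Now I go to the gauge.

Run:
```python
from h import *
o=robot.get_obs();go([.543,.237,.21],np.radians(66));print(o["time_s"])
```

```text
go [ 1.6132  0.6118 -0.202 ] turn -1.024 rows 11.0
8.5
```

```bash
python3 -m jog '0.14 0.054 -0.05 0;0.29 0.11 -0.1 0;0.44 0.167 -0.15 0;0.59 0.224 -0.2 0;0.74 0.281 -0.2 0' >/dev/null; python3 -m jog '0.15 0.057 0 0;0.3 0.114 0 0;0.45 0.171 0 0;0.6 0.228 0 0;0.75 0.285 0 0' >/dev/null; python3 -m jog '0.12 0.045 0 -0.19;0.12 0.045 0 -0.38;0.12 0.045 0 -0.57;0.12 0.045 0 -0.76;0.12 0.045 0 -0.95' >/dev/null; python3 -m jog '0 0 0 -0.07;0 0 0 -0.07;0 0 0 -0.07';  python3 - <<'E'
from h import *
o=robot.get_obs();c=wristcam(robot.camera("wrist"),o);cv2.imwrite("pics/g1.png",c["color"]);print(o["joints"])
for n,z in (("case",.084),("flange",.036),("gauge",.012)):
  for s in robot.spot_point(c,n)[:3]: print(n,s["p"],s["pixel"],atz(c,s["pixel"],z))
for s in robot.silhouettes(c,"gauge")[:3]: print(s["p"],s["box"])
E
```

```text
time_s: 10.3
tool_pos: [0.5411, 0.2358, 0.2096]
ee_rot: [[-0.913, 0.409, -0.0], [0.409, 0.913, -0.0], [0.0, -0.0, -1.0]]
ft_force: [0.5, -0.4, 0.7]
finger_gap: 0.0856
grip_force: 0.0
[ 1.89688957e-01  7.54013826e-02  7.31274794e-02  1.56874083e+00
 -1.20270922e-04  6.10762364e-01]
case 0.92 [255.9, 82.1] [0.44205186 0.22621394 0.084     ]
case 0.83 [394.4, 269.2] [0.67050074 0.27485373 0.084     ]
case 0.62 [309.6, 176.8] [0.54059999 0.23406385 0.084     ]
flange 0.88 [313.6, 165.9] [0.54244715 0.23776401 0.036     ]
flange 0.7 [259.5, 85.9] [0.44228607 0.22110287 0.036     ]
flange 0.67 [379.8, 237.8] [0.65550313 0.2743952  0.036     ]
gauge 0.98 [376.5, 226.3] [0.65170866 0.27662511 0.012     ]
gauge 0.77 [265.0, 84.2] [0.44122059 0.22417513 0.012     ]
gauge 0.62 [314.9, 162.0] [0.54381301 0.23898709 0.012     ]
0.84 [394.0, 271.4, 91.2, 99.9]
0.67 [258.1, 85.7, 47.3, 38.1]
0.6 [313.8, 179.2, 61.4, 47.9]
```

View pics/g1.png

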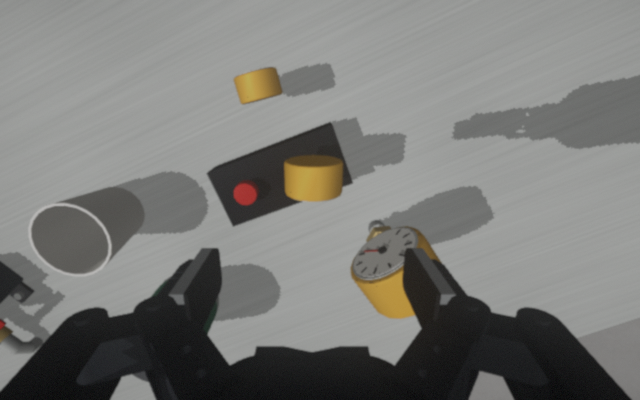

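The wrist view shows our gauge at (314,178) in the rack, aligned with the tool, with the dust plug at (245,193), the big look-alike at (394,270) and the small one at (258,85). A light squeeze on the rim of the case will centre it. I then turn 90° and grip front to back.

```bash
python3 -m jog '0 0.003 0.12 0;0 0.003 0.24 0;0 0.003 0.36 0;0 0.003 0.485 0;0 0.003 0.485 0' ; python3 -m jog '0 0 0 0;0 0 0 0;0 0 0 0;0 0 0 0;0 0 0 0' 1 20;python3 -m jog '0 0 0 0;0 0 0 0'
```

```text
time_s: 11.05
tool_pos: [0.5377, 0.2359, 0.0588]
ee_rot: [[-0.914, 0.406, -0.009], [0.406, 0.914, -0.002], [0.007, -0.005, -1.0]]
ft_force: [-0.7, -0.1, -0.7]
finger_gap: 0.0855
grip_force: 0.0
time_s: 11.55
tool_pos: [0.5433, 0.2365, 0.0674]
ee_rot: [[-0.914, 0.406, 0.004], [0.406, 0.914, -0.0], [-0.004, 0.001, -1.0]]
ft_force: [-1.7, -2.3, 7.4]
finger_gap: 0.0489
grip_force: 19.4
time_s: 11.75
tool_pos: [0.5433, 0.2366, 0.0674]
ee_rot: [[-0.914, 0.406, 0.004], [0.406, 0.914, -0.0], [-0.004, 0.001, -1.0]]
ft_force: [-1.4, -1.5, 6.7]
finger_gap: 0.0491
grip_force: 19.4
```

```bash
python3 -m jog '0 0 0 0;0 0 0 0;0 0 0 0;0 0 0 0;0 0 0 0' -1; python3 -m jog '0 0 0 0.19;0 0 0 0.38;0 0 0 0.57;0 0 0 0.76;0 0 0 0.95' >/dev/null;python3 -m jog '0 0 0 0.19;0 0 0 0.38;0 0 0 0.57;0 0 0 0.76;0 0 0 0.95' >/dev/null;python3 -m jog '0 0 0.01 0.1;0 0 0.01 0.1;0 0 0.01 0.1'
python3 - <<'E'
from h import *
o=robot.get_obs();print(o["joints"]);c=wristcam(robot.camera("wrist"),o);cv2.imwrite("pics/g2.png",c["color"])
E
```

```text
time_s: 12.25
tool_pos: [0.5415, 0.2367, 0.0642]
ee_rot: [[-0.914, 0.405, -0.0], [0.405, 0.914, -0.0], [0.0, -0.0, -1.0]]
ft_force: [0.2, 0.2, -0.3]
finger_gap: 0.0852
grip_force: 0.0
time_s: 13.55
tool_pos: [0.5415, 0.2366, 0.0612]
ee_rot: [[0.403, 0.915, -0.0], [0.915, -0.403, -0.0], [-0.0, -0.0, -1.0]]
ft_force: [-0.3, -0.1, 0.2]
finger_gap: 0.085
grip_force: 0.0
[ 1.90940323e-01  1.01218171e-01 -1.69522871e-01  1.30033622e+00
 -9.81900281e-05  2.17662256e+00]
```

View pics/g2.png

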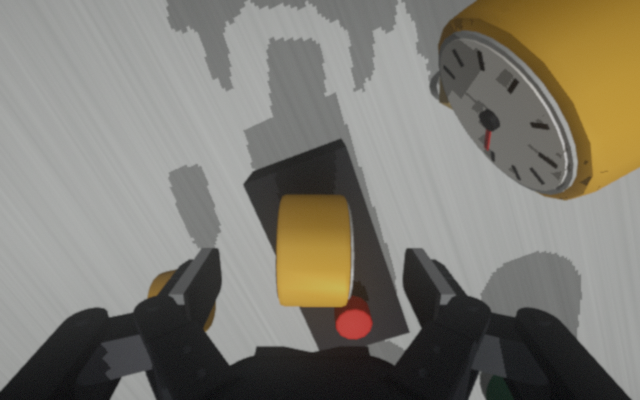

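The case sits centred between the open fingers at (315,250), front to back. Closing.

```bash
python3 -m jog '0 0 0 0;0 0 0 0;0 0 0 0;0 0 0 0;0 0 0 0' 1 30; python3 -m jog '0 0 0 0;0 0 0 0;0 0 0 0' 1 70; python3 -m jog '0 0 -0.05 0;0 0 -0.1 0;0 0 -0.2 0;0 0 -0.3 0;0 0 -0.4 0' ;python3 -m jog '0 0 -0.1 0;0 0 -0.17 0;0 0 -0.17 0;0 0 -0.17 0'
python3 - <<'E'
from h import *
o=robot.get_obs();print(o["joints"],o["tool_pos"]);c=wristcam(robot.camera("wrist"),o);cv2.imwrite("pics/g3.png",c["color"])
c=robot.camera("side")
for n in ("gauge","case","flange"):
    for s in robot.spot_point(c,n)[:3]: print(n,s["p"],s["pixel"])
print(proj(c,[o["tool_pos"]-np.array([0,0,.053])]))
go([.5345,-.2815,.23])
E
```

```text
time_s: 14.1
tool_pos: [0.5417, 0.2366, 0.0615]
ee_rot: [[0.405, 0.914, 0.0], [0.914, -0.405, -0.0], [0.0, 0.0, -1.0]]
ft_force: [-0.4, -0.1, 1.4]
finger_gap: 0.0333
grip_force: 31.9
time_s: 14.4
tool_pos: [0.5418, 0.2367, 0.0616]
ee_rot: [[0.405, 0.914, 0.001], [0.914, -0.405, -0.0], [0.0, 0.001, -1.0]]
ft_force: [-1.2, -1.0, 5.8]
finger_gap: 0.0323
grip_force: 69.7
time_s: 14.9
tool_pos: [0.5412, 0.2367, 0.1833]
ee_rot: [[0.405, 0.914, 0.0], [0.914, -0.405, 0.0], [0.0, -0.0, -1.0]]
ft_force: [1.0, 0.1, -3.3]
finger_gap: 0.0322
grip_force: 70.5
time_s: 15.3
tool_pos: [0.5416, 0.2367, 0.2322]
ee_rot: [[0.405, 0.914, 0.0], [0.914, -0.405, -0.0], [0.0, 0.0, -1.0]]
ft_force: [0.2, -0.6, -4.5]
finger_gap: 0.0324
grip_force: 70.7
[ 1.91004114e-01  8.40218779e-02  1.23353910e-01  1.60989530e+00
 -5.40343473e-05  2.17919003e+00] [0.54160021 0.23670699 0.23222239]
gauge 0.8 [176.8, 322.7]
gauge 0.63 [235.8, 239.1]
gauge 0.56 [309.3, 358.9]
case 0.95 [311.4, 330.0]
case 0.75 [233.5, 186.5]
case 0.7 [161.3, 269.2]
flange 0.97 [309.7, 346.9]
flange 0.84 [233.6, 216.8]
flange 0.74 [169.0, 309.4]
[[237.46139313 237.60761176]]
go [-1.5872  0.6805  0.0039] turn 0 rows 11.0
```

View pics/g3.png

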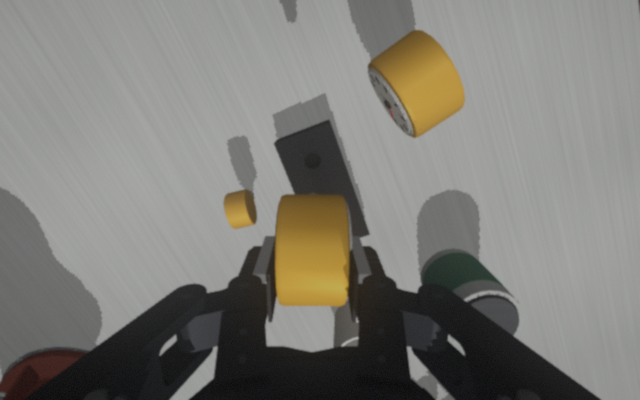

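```bash
python3 -m jog '-0.1 0.043 0 0;-0.24 0.103 0 0;-0.38 0.163 0 0;-0.52 0.223 0 0;-0.66 0.283 0 0' >/dev/null; python3 -m jog '-0.14 0.06 0 0;-0.28 0.12 0 0;-0.42 0.18 0 0;-0.56 0.24 0 0;-0.7 0.3 0 0' >/dev/null;  python3 -m jog '-0.1 0.043 0 0;-0.2 0.086 0 0;-0.227 0.0975 0 0;-0.227 0.0975 0 0;-0.227 0.0975 0 0'
python3 - <<'E'
from h import *
o=robot.get_obs();print(o["joints"]);go([.5346,-.2816,.175])
E
```

```text
time_s: 17.05
tool_pos: [0.5351, -0.2804, 0.232]
ee_rot: [[0.405, 0.914, -0.0], [0.914, -0.405, 0.001], [0.001, -0.001, -1.0]]
ft_force: [-1.0, -0.5, -3.6]
finger_gap: 0.0321
grip_force: 70.7
[-6.99046227e-01  1.25745331e-01  1.67323204e-01  1.61329664e+00
  3.27168878e-04  1.28890325e+00]
go [-0.0045  0.0004  0.1899] turn 0 rows 2.0
```

```bash
python3 -m jog '-0.005 0 0.07 0;-0.005 0 0.14 0;-0.005 0 0.19 0;-0.005 0 0.19 0;-0.005 0 0.19 0'; python3 -m jog '0 0 0.01 0;0 0 0.02 0;0 0 0.03 0;0 0 0.04 0;0 0 0.04 0'
python3 - <<'E'
from h import *
c=robot.camera("side");p=proj(c,[[.5346,-.2816,.112]])[0];x,y=map(int,p);print(p)
a=cv2.resize(c["color"][y-50:y+40,x-45:x+45],None,fx=6,fy=6,interpolation=2);cv2.imwrite("pics/s1.png",a)
E
```

```text
time_s: 17.55
tool_pos: [0.5347, -0.282, 0.1758]
ee_rot: [[0.405, 0.914, 0.0], [0.914, -0.405, -0.0], [-0.0, 0.0, -1.0]]
ft_force: [0.0, 0.4, -3.5]
finger_gap: 0.0323
grip_force: 70.6
time_s: 18.05
tool_pos: [0.5343, -0.2826, 0.1627]
ee_rot: [[0.406, 0.914, -0.001], [0.914, -0.406, 0.0], [0.0, -0.001, -1.0]]
ft_force: [0.0, 0.3, -3.7]
finger_gap: 0.0322
grip_force: 70.7
[385.9397025  153.00397056]
```

View pics/s1.png

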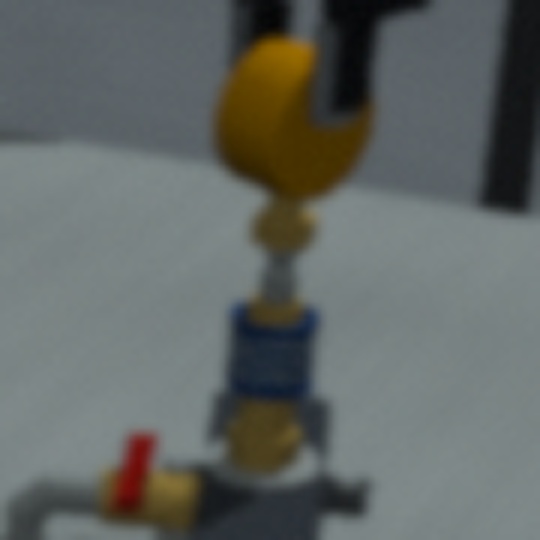

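The plug's axis, through (280,275) and (283,228), lines up with the coupler's, through (264,435), (272,350) and (275,310). I push down gently.

```bash
python3 -m jog '0.002 0 0.004 0;0.002 0 0.007 0;0.002 0 0.010 0;0.002 0 0.01 0'; python3 -m jog '0 0 0.003 0;0 0 0.006 0;0 0 0.009 0;0 0 0.009 0'
```

```text
time_s: 18.5
tool_pos: [0.5347, -0.2821, 0.1601]
ee_rot: [[0.405, 0.914, -0.0], [0.914, -0.405, 0.0], [-0.0, -0.0, -1.0]]
ft_force: [-0.1, -0.7, -3.4]
finger_gap: 0.0321
grip_force: 70.7
time_s: 18.9
tool_pos: [0.5347, -0.2821, 0.1574]
ee_rot: [[0.405, 0.914, -0.0], [0.914, -0.405, 0.0], [0.0, -0.0, -1.0]]
ft_force: [0.4, -0.5, -4.1]
finger_gap: 0.0323
grip_force: 70.7
```

```bash
python3 -m jog '0 0 0.005 0;0 0 0.01 0;0 0 0.015 0;0 0 0.015 0'; python3 -m jog '0 0 0.005 0;0 0 0.01 0;0 0 0.015 0;0 0 0.015 0'
```

```text
time_s: 19.3
tool_pos: [0.5349, -0.2822, 0.1534]
ee_rot: [[0.405, 0.914, 0.0], [0.914, -0.405, -0.0], [-0.0, 0.001, -1.0]]
ft_force: [-1.5, 0.5, 1.4]
finger_gap: 0.0317
grip_force: 71.2
time_s: 19.7
tool_pos: [0.5349, -0.2823, 0.1492]
ee_rot: [[0.405, 0.914, 0.001], [0.914, -0.405, -0.001], [-0.0, 0.001, -1.0]]
ft_force: [-1.6, 0.9, 5.0]
finger_gap: 0.0323
grip_force: 71.6
```

```bash
python3 -m jog '0 0 0.005 0;0 0 0.01 0;0 0 0.015 0;0 0 0.02 0;0 0 0.02 0'; python3 -m jog '0 0 0.004 0;0 0 0.008 0;0 0 0.012 0;0 0 0.012 0'
```

```text
time_s: 20.2
tool_pos: [0.5349, -0.2824, 0.1436]
ee_rot: [[0.405, 0.914, 0.001], [0.914, -0.405, -0.001], [-0.001, 0.001, -1.0]]
ft_force: [-2.4, 0.7, 8.5]
finger_gap: 0.0325
grip_force: 71.9
time_s: 20.6
tool_pos: [0.5349, -0.2823, 0.1396]
ee_rot: [[0.405, 0.914, 0.0], [0.914, -0.405, -0.001], [-0.0, 0.001, -1.0]]
ft_force: [-1.8, -0.1, 4.0]
finger_gap: 0.032
grip_force: 71.6
```

```bash
python3 -m jog '0 0 0.003 0;0 0 0.005 0;0 0 0.005 0'
python3 - <<'E'
from h import *
c=robot.camera("side");p=proj(c,[[.5346,-.2816,.112]])[0];x,y=map(int,p)
a=cv2.resize(c["color"][y-50:y+40,x-45:x+45],None,fx=6,fy=6,interpolation=2);cv2.imwrite("pics/s2.png",a)
E
```

```text
time_s: 20.9
tool_pos: [0.535, -0.2823, 0.1382]
ee_rot: [[0.405, 0.914, 0.001], [0.914, -0.405, -0.001], [-0.0, 0.001, -1.0]]
ft_force: [-3.4, 1.9, 7.8]
finger_gap: 0.0322
grip_force: 72.0
```

View pics/s2.png

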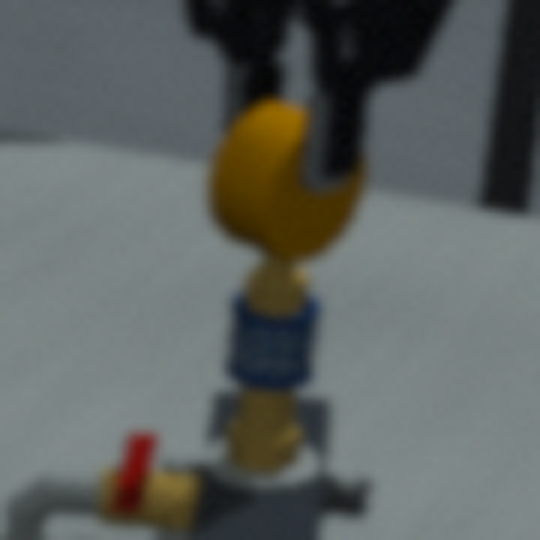

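The sleeve has sprung forward: its rim rose from row 308 to 295, and the flange is on the mouth. I give a light tug, then release.

```bash
python3 -m jog '0 0 -0.006 0;0 0 -0.009 0;0 0 -0.009 0'
```

```text
time_s: 21.25
tool_pos: [0.5347, -0.2821, 0.1389]
ee_rot: [[0.406, 0.914, -0.001], [0.914, -0.406, 0.001], [0.0, -0.001, -1.0]]
ft_force: [3.4, -2.1, -10.7]
finger_gap: 0.0322
grip_force: 70.7
```

It holds (-10.7 N with hardly any movement). Now I relax the pull, open and retreat.

```bash
python3 -m jog '0 0 0.005 0;0 0 0.005 0'; python3 -m jog '0 0 0 0;0 0 0 0;0 0 0 0;0 0 0 0;0 0 0 0' -1; python3 -m jog '0 0 -0.07 0;0 0 -0.2 0;0 0 -0.35 0;0 0 -0.45 0;0 0 -0.45 0'
python3 - <<'E'
from h import *
for n in ("side","wrist"):
    c=robot.camera(n);p=proj(c,[[.5346,-.2816,.132]])[0] if n=="side" else (315,200);x,y=map(int,p)
    h,w=(45,45) if n=="side" else (125,150)
    a=cv2.resize(c["color"][y-h:y+h,x-w:x+w],None,fx=500/2/h*.9,fy=500/2/h*.9,interpolation=2);globals()[n]=a
cv2.imwrite("pics/end.png",cv2.resize(np.hstack([side,wrist[:side.shape[0]]]),None,fx=.75,fy=.75))
E
```

```text
time_s: 21.45
tool_pos: [0.5348, -0.2821, 0.1387]
ee_rot: [[0.405, 0.914, 0.0], [0.914, -0.405, -0.0], [-0.0, 0.0, -1.0]]
ft_force: [1.4, -0.8, -4.1]
finger_gap: 0.0324
grip_force: 71.2
time_s: 21.95
tool_pos: [0.5349, -0.2822, 0.1389]
ee_rot: [[0.405, 0.914, 0.0], [0.914, -0.405, -0.0], [-0.0, 0.0, -1.0]]
ft_force: [-0.9, 0.8, -0.4]
finger_gap: 0.0853
grip_force: 0.0
time_s: 22.45
tool_pos: [0.5362, -0.2833, 0.2791]
ee_rot: [[0.405, 0.914, 0.006], [0.914, -0.405, -0.005], [-0.002, 0.007, -1.0]]
ft_force: [-0.1, 0.0, 0.3]
finger_gap: 0.0854
grip_force: 0.0
```

View pics/end.png

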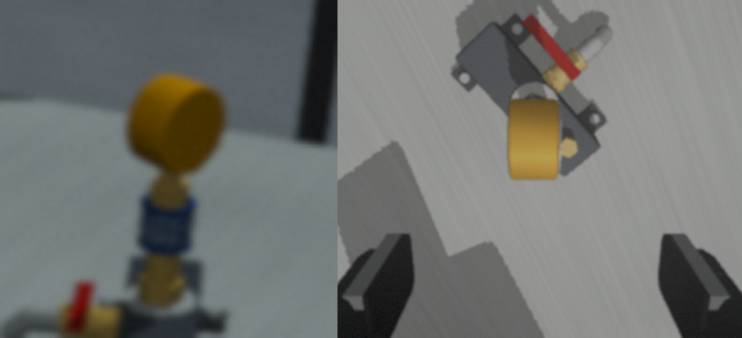

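The gauge stands upright at (175,120), seated in the coupler with the sleeve forward at (167,222), and the fingers are well clear of it. I hand in the job.

```bash
python3 -c "
from rig import robot
print(robot.finish_job())"
```

```text
the job is handed in; nothing more can be done
None
```

I handed the job in at about 22.5 s of the 64 s: the gauge stands locked in the coupler with the sleeve forward and the gripper clear, it held against a tug of about 10 N, and the tin, cup and dust plug were not touched (the hand-in call returned no verdict).

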